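# Gauge both ends of a post-bound volume

## Robot

A 6-joint arm with a two-finger parallel gripper is mounted at the origin on the work surface. World frame = base frame: x ahead of the robot, y to its left, z up, the work surface at z = 0. Lengths are in mm, angles in degrees, forces in N, time in s.
With the tool pointing down it reaches from about 300 to 850 mm from the base axis. Payload 4.2 kg.
Tool frame: the origin (TCP) lies on the centre line of the jaws, within the pads' length; the fingertips stand 14 mm ahead of it and the grasp point (between the pads) lies 5 mm behind it; z points along the fingers, y is the line along which they close (so a half turn about z gives the same grasp; the last joint's range is limited). The gripper opens to 91 mm and grips with 3 to 60 N. Pads are 32 mm wide; open, the fingers measure 118 mm over their backs; the gripper's body (76 mm by 178 mm) begins 60 mm behind the grasp point.
Start: joints at [-69.729, 18.312, 89.639, -0, 72.044, -1.146], TCP at [209.968, -535.308, 227.976] pointing down, gripper open.
Joint ranges: [-177.97, 177.97], [-48.28, 115.42], [12.27, 149.76], [-77.06, 257.06], [2.81, 150.46], [-146.56, 146.56]. Speed limits (degrees/s): [147.25, 147.25, 180, 180, 180, 180].

## Interface

Orientations are given as [roll, pitch, yaw] about the fixed x, y, z axes, in that order (R = Rz(yaw) Ry(pitch) Rx(roll)).
In Python, from workcell import * gives the robot as it stands. The module is installed in compiled form; this text tells all that it offers.
- The arm moves only by the shell command python3 -m crank 'ROWS' [FORCE]. ROWS is JSON, a list of rows, each an object of numbers: "grip": the finger opening in m, from 0 to 0.0912; "x", "y", "z": the shift along the tool's x, y, z in m; "yaw": the turn about the tool's z in rad. In form: [{"grip": .., "x": .., "y": .., "z": .., "yaw": ..}, ...]. A call has exactly 5 rows; each row is the pose to reach, as a shift and turn from the pose commanded when the call began, along the tool's axes at that moment; what a row does not reach only later rows make up. A row lasts 1/12 s, in which the tool goes at most 41.7 mm and 7.16 degrees, less where a joint would pass 70% of its speed; a pose out of reach is approached as far as the arm can. A call with a gripper value outside its range is refused whole. The fingers move at their own pace and stop on an object; FORCE is the grip in N (left out, the last holds). Time passes only in rows, so rows that repeat a pose let the fingers close, or fill a call up. It gives the time, the measured TCP pose, the force, the opening and the grip force at its end, in the units of the state.
- state(): the state, without advancing time (a new reading comes with each control period).
- grab_frame(name): name is "scene" or "top" or "wrist"; returns the picture (400x640x3 uint8, red, green, blue); there is no depth.
- camera_model(name): a dict with "intrinsics" (3x3 intrinsics, pixels), "R" (3x3) and "t" (3): a world point X has camera coordinates R X + t. Camera axes: x right, y down, z forward; pixel columns grow to the right and rows downward; lengths in mm; the calibration is good to about 2 mm. A picture is of the moment at which its call begins: read the wrist's pose just before it. camera_model takes no time and is no camera call; for the wrist camera it gives the pose at the moment of the call.
- job_done(): hands the job in; it is judged then, once.
The state is a dict: "time_s": time; "qpos": joint angles; "qvel": joint speeds; "effort": joint torques, N m; "ee_pos": TCP position; "ee_rot": TCP orientation; "force": force on the tool from outside, world axes, zero at the start; "torque": the same for the moment, N m; "gripper_width": finger opening in mm; "gripper_force": force on a finger pad.
Only numpy, scipy, OpenCV 4.12 (cv2) and the standard library are available. Lean on these libraries where they do the work, as an engineer would, in place of code of your own. Each camera call takes 0.05 s, during which the arm holds its last target. There are 200 camera calls.

## Task

Measure this narrow volume's thickness at both ends for a custom box. Lay it flat on the thickness gauge with its raised strip end square against the stop and centred under the foot, press the cap gently down until the foot bears on the strip, hold it there about a second, and let it spring up; then turn the volume end for end so that the plain end meets the stop and gauge that end the same way. Leave the volume lying there, plain end against the stop, with the foot sprung up, and do not disturb the other things on the desk.

Things in the scene. Friction and masses are not known exactly. Their poses are not given: they have to be found in the camera images.
- volume: The narrow post-bound volume lying flat: a rigid grey-covered block 190 long (its x) x 56 wide (its y) x 40 mm thick (z up), about 350 g. A dark metal binding strip lies across the top at its +x end: the last 30 mm of the length, full width, standing 12 mm proud, so the strip end is 52 mm thick and all the rest 40 mm. Origin: centre of the underside. Starts on the desk.
- strip_end (a point): Middle of the bottom edge of the volume's end face that has the binding strip (+95 mm along the volume's x). Axes as the volume's.
- plain_end (a point): Middle of the bottom edge of the volume's other, plain end face (-95 mm along the volume's x). Axes as the volume's.
- gauge: The thickness gauge, fixed to the desk. Base plate 8 mm thick, 130 wide (y), from 215 mm before to 75 mm behind the stop face. Origin: desk level under the middle of the stop face; +x runs from the plate's open front into the stop. Behind the stop (x 38 to 62 mm) a 30 mm wide column 138 mm high; its arm reaches forward to x = -30 mm at 112 to 140 mm height, 30 mm wide, and carries the spindle.
- gauge_stop (a point): Middle of the stop face at the top surface of the base plate (8 mm above the desk). Axes as the gauge's. The stop is an upright steel bracket 60 mm wide (y), 30 mm high above the plate, facing -x.
- spindle (a joint): Travel of the gauge's vertical spindle in m: 0 = up (foot 72 mm above the base plate), grows as it is pressed down, to 0.050. Foot height over the plate = 0.072 - value: 0.020 with the foot on the 52 mm strip end, 0.032 on the 40 mm plain end. A return spring pushes it up with 2.3 N at 0 to 4.2 N at 0.032, and lifts it to 0 when let go.
- gauge_foot (a point): Centre of the underside of the spindle's foot, a flat steel disc of 18 mm diameter, 12 mm before the stop face. 80 mm above the desk when up; moves with the spindle.
- gauge_cap (a point): Centre of the top of the black press cap, 36 mm across, 16 mm thick, on the spindle; 206 mm above the desk when up. Press it straight down: the foot goes with it until it meets the part; then a measuring spring (6.5 N, rising to 12 N) lets the cap sink up to 18 mm further while the foot bears gently; after that it is solid. The thin scale behind it, 216 mm high, is for looks only.
- hardback: Bystander: blue hardback book lying flat, 150 x 210 x 34 mm. Origin: centre of the underside.
- bookend: Bystander: L-shaped sheet steel bookend, foot 120 x 130 mm, upright 150 mm high. Origin: centre of the foot's underside.
- paste_jar: Bystander: white jar with a steel lid, 70 mm diameter, 80 mm high. Origin: centre of the underside.
Mind the look-alikes: they are no part of the job. Of the things that look like the volume, take the one that is nearest to the robot's base at the start.

How it is judged:
By the outcome, as a careful person would: the job done as asked, in the order asked, and still so for the second after the job is handed in, with the robot touching nothing.
It also fails if it takes over 72 s, if anything falls off the work surface, if the arm or the gripper's body presses on something with over 40 N, if the wrist force passes 120 N, or if a joint passes its speed limit or range.

## Working session

There is one attempt and no reset: what is moved stays moved. The work goes in short steps, Python scripts to look and compute and a shell command to move; the robot and the scene stay as the last step left them, time stands still between calls to the robot, and variables do not carry over. Pictures are saved under pics/ and viewed, at most 10 in all, crops included, and the job is handed in when it is done.

```bash
mkdir -p pics; python3 - <<'E'
from workcell import *
import cv2
s=state();print(s)
for n in("scene","top"):
    f=grab_frame(n);cv2.imwrite(f"pics/{n}0.png",f[:,:,::-1]);m=camera_model(n);print(n,m)
E
```

```text
{'time_s': 0.0, 'qpos': array([-6.97287450e+01,  1.83501996e+01,  8.97061176e+01, -1.82454509e-03,
        7.20439884e+01, -1.14446703e+00]), 'qvel': array([-0.02969418, -0.03803905,  0.05338299, -0.12954159,  0.10682618,
       -0.12788005]), 'effort': array([ 8.89452367e-04, -4.12459660e+01, -2.31968415e+01,  7.26185599e-02,
        4.58980550e-02, -1.61735711e-04]), 'ee_pos': array([ 209.78907714, -534.84492965,  227.13666835]), 'ee_rot': array([-1.79899680e+02, -2.69097573e-04,  2.14162858e+01]), 'force': array([ 0.16301568, -0.02821547,  0.0707789 ]), 'torque': array([-0.00345911,  0.00619721,  0.00722962]), 'gripper_force': 0.0, 'gripper_width': 91.60941948395087}
scene {'intrinsics': array([[481.91948779,   0.        , 317.06195337],
       [  0.        , 481.91948779, 195.63957016],
       [  0.        ,   0.        ,   1.        ]]), 'R': array([[ 0.14629414,  0.98921553, -0.00711812],
       [ 0.75769556, -0.1166752 , -0.64209371],
       [-0.63599958,  0.08854118, -0.76659311]]), 't': array([ -42.5232625 , -373.81712801, 2126.51751365])}
top {'intrinsics': array([[422.53037811,   0.        , 317.65033184],
       [  0.        , 422.53037811, 202.25250462],
       [  0.        ,   0.        ,   1.        ]]), 'R': array([[-0.02776649, -0.99958782,  0.00729424],
       [-0.99338661,  0.02677949, -0.11165083],
       [ 0.11140947, -0.01034615, -0.99372073]]), 't': array([ -51.65578621,  603.62171097, 1794.98476074])}
```

View pics/scene0.png

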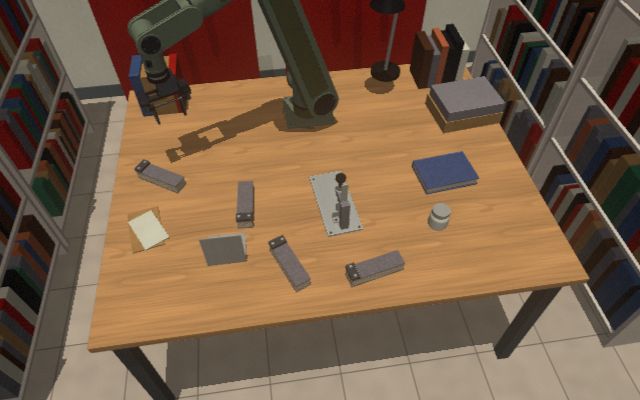

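View pics/top0.png

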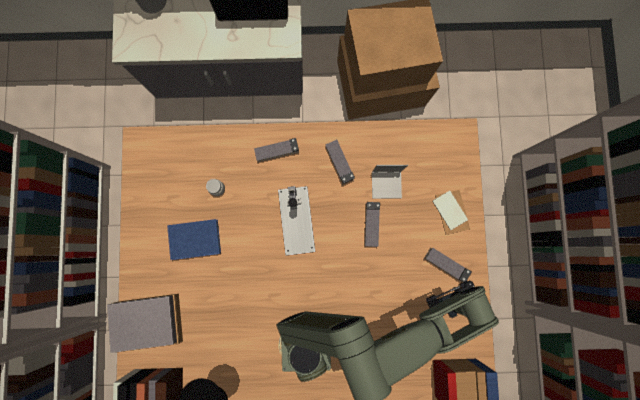

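The scene view shows four look-alike volumes, the gauge (top view about 296,220) and the bystanders. The likely volume is at top (372,225), with its strip end away from the robot. Next I'll compute distances and zoom in.

```bash
cat > h.py <<'E'
import numpy as np
from workcell import *
def ray(n,uv,z,m=None):
    m=m or camera_model(n);K,R,t=m["intrinsics"],m["R"],m["t"]
    d=R.T@np.linalg.solve(K,[uv[0],uv[1],1]);c=-R.T@t
    return c+d*(z-c[2])/d[2]
def proj(n,X,m=None):
    m=m or camera_model(n);p=m["intrinsics"]@(m["R"]@np.array(X,float)+m["t"]);return p[:2]/p[2]
E
python3 - <<'E'
from h import *
import cv2
for uv in[(372,225),(447,264),(340,163),(277,151)]:
    p=ray("top",uv,40);print(uv,p.round(),np.hypot(*p[:2]).round())
f=cv2.imread("pics/top0.png")
a=cv2.resize(f[175:265,265:395],None,fx=6,fy=6,interpolation=cv2.INTER_CUBIC);cv2.imwrite("pics/c1.png",a)
E
```

```text
(372, 225) [ 497. -299.   40.] 580.0
(447, 264) [ 322. -611.   40.] 691.0
(340, 163) [ 771. -170.   40.] 789.0
(277, 151) [831. 103.  40.] 838.0
```

View pics/c1.png

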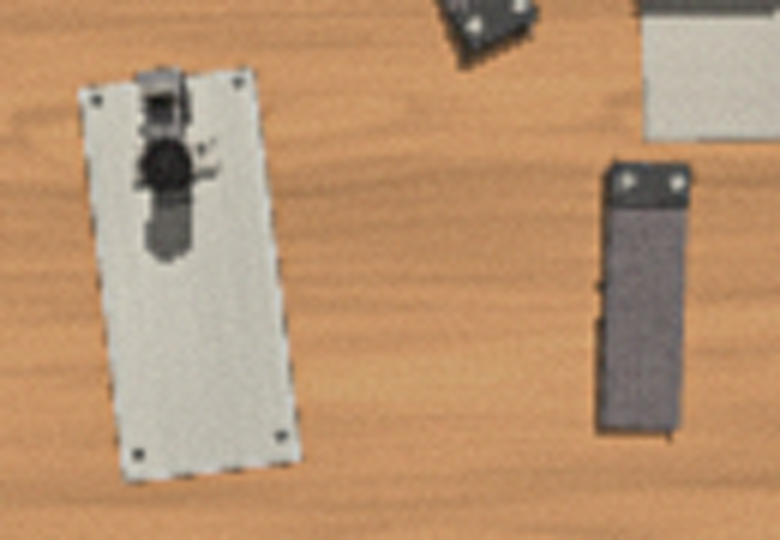

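The crop shows the gauge plate corners at (80,90),(252,68),(300,458),(127,481), with the stop end at the top. The volume runs from its strip end (about 650,165) to its plain end (about 640,432).

```bash
cat >> h.py <<'E'
from scipy.optimize import least_squares
def fit(n,pts,uv,x0,m=None):
    "planar pose (x,y,yaw deg) of local pts seen at uv"
    m=m or camera_model(n)
    def W(p):
        a=np.radians(p[2]);c,s=np.cos(a),np.sin(a)
        return [(p[0]+c*x-s*y,p[1]+s*x+c*y,z) for x,y,z in pts]
    r=least_squares(lambda p:np.ravel([proj(n,X,m)-u for X,u in zip(W(p),uv)]),x0)
    return r.x,r.fun
PLATE=[(75,65,8),(75,-65,8),(-215,-65,8),(-215,65,8)]
VOL=[(95,28,52),(95,-28,52),(-95,-28,40),(-95,28,40)]
E
python3 - <<'E'
from h import *
cv=lambda l:[((u+.5)/6-.5+265,(v+.5)/6-.5+175) for u,v in l]
np.set_printoptions(precision=1,suppress=True)
g=fit("top",PLATE,cv([(80,90),(252,68),(300,458),(127,481)]),[550,0,0]);print(g)
v=fit("top",VOL,cv([(610,163),(690,163),(680,430),(600,430)]),[500,-300,0]);print(v)
m=camera_model("wrist");print(m, -m["R"].T@m["t"], ray("wrist",(320,200),40))
E
```

```text
(array([599.1,  34.4,   5.7]), array([-0.4, -0.3,  0.3, -0.3,  0.5,  0.3, -0.4,  0.3]))
(array([ 501. , -298.3,   -3.9]), array([ 0.1, -0.3, -0.2,  0.3, -0. ,  0.3,  0.2, -0.3]))
{'intrinsics': array([[326. ,   0. , 314.9],
       [  0. , 326. , 201.4],
       [  0. ,   0. ,   1. ]]), 'R': array([[ 0.4, -0.9, -0. ],
       [-0.9, -0.4,  0.2],
       [-0.2, -0.1, -1. ]]), 't': array([-574.4,  -28.1,  389.5])} [ 271.  -511.2  384.2] [ 195.6 -546.3   40. ]
```

```bash
python3 -m crank '[{"grip":0.09,"x":0.032,"y":-0.013,"z":0,"yaw":0},{"grip":0.09,"x":0.064,"y":-0.026,"z":0,"yaw":0},{"grip":0.09,"x":0.096,"y":-0.039,"z":0,"yaw":0},{"grip":0.09,"x":0.128,"y":-0.052,"z":0,"yaw":0},{"grip":0.09,"x":0.160,"y":-0.066,"z":0,"yaw":0}]'
python3 -m crank '[{"grip":0.09,"x":0.032,"y":-0.013,"z":0,"yaw":0.09},{"grip":0.09,"x":0.064,"y":-0.026,"z":0,"yaw":0.18},{"grip":0.09,"x":0.096,"y":-0.039,"z":0,"yaw":0.27},{"grip":0.09,"x":0.128,"y":-0.052,"z":0,"yaw":0.36},{"grip":0.09,"x":0.161,"y":-0.066,"z":0,"yaw":0.441}]'
python3 -m crank '[{"grip":0.09,"x":0,"y":0,"z":0,"yaw":0},{"grip":0.09,"x":0,"y":0,"z":0,"yaw":0},{"grip":0.09,"x":0,"y":0,"z":0,"yaw":0},{"grip":0.09,"x":0,"y":0,"z":0,"yaw":0},{"grip":0.09,"x":0,"y":0,"z":0,"yaw":0}]'
python3 - <<'E'
from h import *
import cv2,pickle
m=camera_model("wrist");f=grab_frame("wrist");cv2.imwrite("pics/w1.png",f[:,:,::-1]);pickle.dump(m,open("m1.pkl","wb"))
E
```

```text
time_s: 0.52
ee_pos: [335.6, -414.2, 227.6]
ee_rot: [-180.0, 0.0, 21.4]
force: [0.9, -0.5, -0.2]
gripper_width: 90.2
gripper_force: 0.0
time_s: 0.93
ee_pos: [461.3, -293.8, 227.7]
ee_rot: [-180.0, 0.0, -4.1]
force: [-0.2, -0.3, 0.8]
gripper_width: 89.9
gripper_force: 0.0
time_s: 1.35
ee_pos: [459.7, -296.1, 227.9]
ee_rot: [180.0, 0.0, -3.9]
force: [-0.4, -0.3, -0.0]
gripper_width: 90.1
gripper_force: 0.0
```

View pics/w1.png

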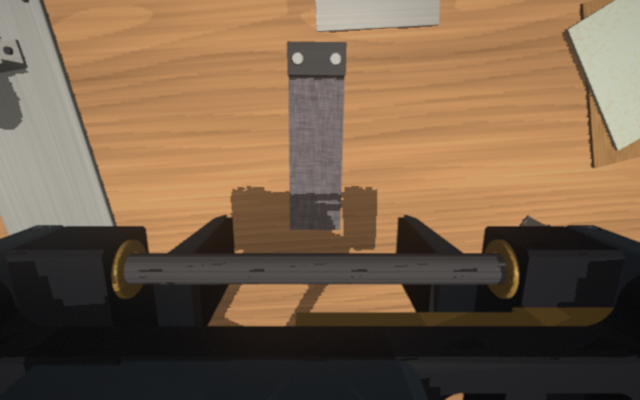

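The wrist view shows the volume with strip corners at (287,42) and (347,42), and plain-end corners at (290,229) and (341,230).

```bash
python3 - <<'E'
from h import *
import pickle
np.set_printoptions(precision=1,suppress=True)
m=pickle.load(open("m1.pkl","rb"))
print(fit("w",VOL,[(287,42),(347,42),(341.5,230),(290,229.5)],[500,-300,0],m))
print([proj("w",(501.,-298,52),m)])
E
```

```text
(array([ 502.6, -301.2,   -4.2]), array([ 0.2, -0.4, -0.2, -0. , -0.6,  0.1,  0.6,  0.4]))
[array([313.3, 146.2])]
```

```bash
python3 -m crank '[{"grip":0.09,"x":0.002,"y":0.002,"z":0.035,"yaw":0},{"grip":0.09,"x":0.002,"y":0.002,"z":0.07,"yaw":0},{"grip":0.09,"x":0.002,"y":0.002,"z":0.105,"yaw":0},{"grip":0.09,"x":0.002,"y":0.002,"z":0.14,"yaw":0},{"grip":0.09,"x":0.002,"y":0.002,"z":0.17,"yaw":0}]'
python3 -m crank '[{"grip":0.09,"x":0,"y":0,"z":0.02,"yaw":0},{"grip":0.09,"x":0,"y":0,"z":0.034,"yaw":0},{"grip":0.09,"x":0,"y":0,"z":0.036,"yaw":0},{"grip":0.05,"x":0,"y":0,"z":0.036,"yaw":0},{"grip":0.05,"x":0,"y":0,"z":0.036,"yaw":0}]' 40
python3 -m crank '[{"grip":0.05,"x":0,"y":0,"z":0,"yaw":0},{"grip":0.05,"x":0,"y":0,"z":0,"yaw":0},{"grip":0.05,"x":0,"y":0,"z":0,"yaw":0},{"grip":0.05,"x":0,"y":0,"z":0,"yaw":0},{"grip":0.05,"x":0,"y":0,"z":0,"yaw":0}]'
```

```text
time_s: 1.82
ee_pos: [461.2, -297.8, 56.1]
ee_rot: [-180.0, 0.1, -3.9]
force: [0.9, 0.3, 0.5]
gripper_width: 90.2
gripper_force: 0.0
time_s: 2.23
ee_pos: [462.8, -298.2, 22.8]
ee_rot: [179.9, -0.1, -3.9]
force: [-0.2, -0.3, -0.3]
gripper_width: 79.2
gripper_force: 0.0
time_s: 2.65
ee_pos: [462.8, -297.5, 22.8]
ee_rot: [180.0, -0.1, -3.9]
force: [-1.0, 1.4, 5.5]
gripper_width: 55.8
gripper_force: 40.0
```

```bash
python3 -m crank '[{"grip":0.05,"x":0,"y":0,"z":-0.015,"yaw":0},{"grip":0.05,"x":0,"y":0,"z":-0.04,"yaw":0},{"grip":0.05,"x":-0.005,"y":-0.015,"z":-0.07,"yaw":0},{"grip":0.05,"x":-0.012,"y":-0.04,"z":-0.09,"yaw":0},{"grip":0.05,"x":-0.020,"y":-0.07,"z":-0.097,"yaw":0}]'
python3 -m crank '[{"grip":0.05,"x":-0.009,"y":-0.03,"z":0,"yaw":0},{"grip":0.05,"x":-0.018,"y":-0.06,"z":0,"yaw":0},{"grip":0.05,"x":-0.027,"y":-0.09,"z":0,"yaw":0},{"grip":0.05,"x":-0.036,"y":-0.12,"z":0,"yaw":0},{"grip":0.05,"x":-0.045,"y":-0.15,"z":0,"yaw":0}]'
python3 -m crank '[{"grip":0.05,"x":-0.007,"y":-0.03,"z":0,"yaw":-0.05},{"grip":0.05,"x":-0.012,"y":-0.06,"z":0,"yaw":-0.1},{"grip":0.05,"x":-0.015,"y":-0.08,"z":0,"yaw":-0.15},{"grip":0.05,"x":-0.015,"y":-0.088,"z":0,"yaw":-0.168},{"grip":0.05,"x":-0.015,"y":-0.088,"z":0,"yaw":-0.168}]'
python3 -m crank '[{"grip":0.05,"x":0,"y":0,"z":0,"yaw":0},{"grip":0.05,"x":0,"y":0,"z":0,"yaw":0},{"grip":0.05,"x":0,"y":0,"z":0,"yaw":0},{"grip":0.05,"x":0,"y":0,"z":0,"yaw":0},{"grip":0.05,"x":0,"y":0,"z":0,"yaw":0}]'
python3 - <<'E'
from h import *
import cv2,pickle
m=camera_model("wrist");f=grab_frame("wrist");cv2.imwrite("pics/w2.png",f[:,:,::-1]);pickle.dump(m,open("m2.pkl","wb"))
for p in PLATE: print(p)
E
```

```text
time_s: 3.07
ee_pos: [448.7, -227.2, 121.6]
ee_rot: [179.8, -0.3, -4.0]
force: [1.4, 0.3, -3.3]
gripper_width: 55.7
gripper_force: 40.0
time_s: 3.48
ee_pos: [411.1, -72.0, 118.5]
ee_rot: [-180.0, 0.1, -3.9]
force: [0.1, -0.7, -2.6]
gripper_width: 55.6
gripper_force: 40.0
time_s: 3.9
ee_pos: [402.9, 16.6, 118.7]
ee_rot: [180.0, 0.0, 5.9]
force: [0.6, -0.6, -2.7]
gripper_width: 55.7
gripper_force: 40.0
time_s: 4.32
ee_pos: [403.4, 14.6, 118.9]
ee_rot: [180.0, 0.0, 5.7]
force: [0.1, -0.2, -3.1]
gripper_width: 55.7
gripper_force: 40.0
(75, 65, 8)
(75, -65, 8)
(-215, -65, 8)
(-215, 65, 8)
```

View pics/w2.png

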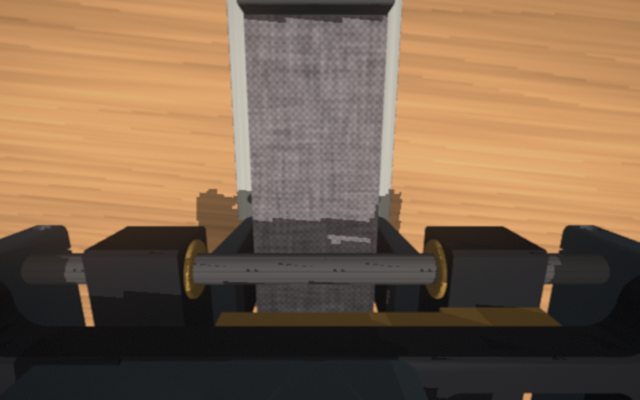

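The view shows the plate edges flanking the held volume: left from about (229,5) to (237,185), right from about (401,5) to (392,185). Measure the edges by gradient.

```bash
python3 - <<'E'
from h import *
import cv2,pickle
np.set_printoptions(precision=1,suppress=True)
m=pickle.load(open("m2.pkl","rb"));f=cv2.imread("pics/w2.png").astype(float)
a=f[:,:,2]-f[:,:,0]   # wood is red-ish, plate grey
L=[];Rr=[]
for v in range(5,180,5):
    r=cv2.blur(a[v-2:v+3].mean(0)[None],(3,1))[0];d=np.diff(r)
    L.append(ray("w",(215+np.argmin(d[215:245])+.5,v),8,m)[:2]);Rr.append(ray("w",(380+np.argmax(d[380:415])+.5,v),8,m)[:2])
s=state();e=s["ee_pos"];y=np.radians(s["ee_rot"][2]);c,sn=np.cos(y),np.sin(y)
for E in(L,Rr):
    E=np.array(E)-e[:2];E=E@np.array([[c,-sn],[sn,c]]);  # tool x, left
    p=np.polyfit(E[:,0],E[:,1],1);print("lat at tool0",p[1],"slope deg",np.degrees(np.arctan(p[0])),np.std(E[:,1]-np.polyval(p,E[:,0])))
print(s["ee_rot"])
# held volume edges at z = top 40 -> tcp-23+40
E
```

```text
lat at tool0 65.43173948344375 slope deg -0.2355016354682779 0.2233985963495195
lat at tool0 -64.10125049418411 slope deg -0.2301309524843118 0.22410205102871425
[180.    0.    5.7]
```

```bash
python3 -m crank '[{"grip":0.05,"x":0,"y":0,"z":0.025,"yaw":0.004},{"grip":0.05,"x":0,"y":0,"z":0.05,"yaw":0.004},{"grip":0.05,"x":0,"y":0,"z":0.07,"yaw":0.004},{"grip":0.05,"x":0,"y":0,"z":0.083,"yaw":0.004},{"grip":0.05,"x":0,"y":0,"z":0.086,"yaw":0.004}]'
python3 -m crank '[{"grip":0.05,"x":0.010,"y":0,"z":0,"yaw":0},{"grip":0.05,"x":0.025,"y":0,"z":0,"yaw":0},{"grip":0.05,"x":0.04,"y":0,"z":0,"yaw":0},{"grip":0.05,"x":0.05,"y":0,"z":0,"yaw":0},{"grip":0.05,"x":0.052,"y":0,"z":0,"yaw":0}]'
python3 -m crank '[{"grip":0.05,"x":0.001,"y":0,"z":0,"yaw":0},{"grip":0.05,"x":0.002,"y":0,"z":0,"yaw":0},{"grip":0.05,"x":0.003,"y":0,"z":0.0005,"yaw":0},{"grip":0.05,"x":0.004,"y":0,"z":0.0005,"yaw":0},{"grip":0.05,"x":0.004,"y":0,"z":0.001,"yaw":0}]'
```

```text
time_s: 4.78
ee_pos: [401.9, 15.0, 31.2]
ee_rot: [-180.0, 0.2, 5.5]
force: [-2.8, -0.5, 2.6]
gripper_width: 55.6
gripper_force: 40.0
time_s: 5.2
ee_pos: [458.8, 20.4, 34.0]
ee_rot: [180.0, -0.3, 5.5]
force: [0.3, -0.2, -3.6]
gripper_width: 55.7
gripper_force: 40.0
time_s: 5.62
ee_pos: [458.9, 20.7, 32.0]
ee_rot: [180.0, -0.0, 5.5]
force: [0.3, 0.0, -2.3]
gripper_width: 56.0
gripper_force: 40.0
```

```bash
python3 -m crank '[{"grip":0.05,"x":0.001,"y":0,"z":0.0005,"yaw":0},{"grip":0.05,"x":0.002,"y":0,"z":0.0005,"yaw":0},{"grip":0.05,"x":0.003,"y":0,"z":0.0005,"yaw":0},{"grip":0.05,"x":0.0035,"y":0,"z":0.0005,"yaw":0},{"grip":0.05,"x":0.004,"y":0,"z":0.0005,"yaw":0}]'
python3 -m crank '[{"grip":0.05,"x":0.0005,"y":0,"z":0,"yaw":0},{"grip":0.05,"x":0.001,"y":0,"z":0.0,"yaw":0},{"grip":0.05,"x":0.0015,"y":0,"z":0.0,"yaw":0},{"grip":0.05,"x":0.002,"y":0,"z":0.0,"yaw":0},{"grip":0.05,"x":0.002,"y":0,"z":0.0,"yaw":0}]'
```

```text
time_s: 6.03
ee_pos: [463.1, 21.1, 31.4]
ee_rot: [180.0, 0.0, 5.6]
force: [0.1, 0.4, -2.4]
gripper_width: 56.0
gripper_force: 40.0
time_s: 6.45
ee_pos: [465.1, 21.3, 31.4]
ee_rot: [180.0, 0.0, 5.6]
force: [-0.2, -0.2, -2.1]
gripper_width: 55.6
gripper_force: 40.0
```

```bash
python3 -m crank '[{"grip":0.05,"x":0.0005,"y":0,"z":0,"yaw":0},{"grip":0.05,"x":0.001,"y":0,"z":0.0,"yaw":0},{"grip":0.05,"x":0.0015,"y":0,"z":0.0,"yaw":0},{"grip":0.05,"x":0.002,"y":0,"z":0.0,"yaw":0},{"grip":0.05,"x":0.002,"y":0,"z":0.0,"yaw":0}]'
python3 -m crank '[{"grip":0.05,"x":0.0005,"y":0,"z":0,"yaw":0},{"grip":0.05,"x":0.001,"y":0,"z":0.0,"yaw":0},{"grip":0.05,"x":0.001,"y":0,"z":0.0,"yaw":0},{"grip":0.05,"x":0.001,"y":0,"z":0.0,"yaw":0},{"grip":0.05,"x":0.001,"y":0,"z":0.0,"yaw":0}]'
```

```text
time_s: 6.87
ee_pos: [465.1, 21.4, 31.1]
ee_rot: [-180.0, 0.2, 5.5]
force: [-5.5, -0.9, -0.7]
gripper_width: 55.8
gripper_force: 40.0
time_s: 7.28
ee_pos: [465.1, 21.4, 31.1]
ee_rot: [-180.0, 0.3, 5.6]
force: [-8.2, -1.5, 1.7]
gripper_width: 55.6
gripper_force: 40.0
```

```bash
python3 -m crank '[{"grip":0.05,"x":0,"y":0,"z":0.0005,"yaw":0},{"grip":0.05,"x":0,"y":0,"z":0.001,"yaw":0},{"grip":0.085,"x":0,"y":0,"z":0.001,"yaw":0},{"grip":0.085,"x":0,"y":0,"z":0.001,"yaw":0},{"grip":0.085,"x":0,"y":0,"z":0.001,"yaw":0}]'
python3 -m crank '[{"grip":0.085,"x":0,"y":0,"z":0,"yaw":0},{"grip":0.085,"x":-0.001,"y":0,"z":0,"yaw":0},{"grip":0.085,"x":-0.001,"y":0,"z":-0.02,"yaw":0},{"grip":0.085,"x":-0.001,"y":0,"z":-0.05,"yaw":0},{"grip":0.085,"x":-0.001,"y":0,"z":-0.085,"yaw":0}]'
python3 -m crank '[{"grip":0.085,"x":0,"y":0,"z":-0.03,"yaw":0},{"grip":0,"x":0,"y":0,"z":-0.06,"yaw":0},{"grip":0,"x":0,"y":0,"z":-0.09,"yaw":0},{"grip":0,"x":0,"y":0,"z":-0.115,"yaw":0},{"grip":0,"x":0,"y":0,"z":-0.125,"yaw":0}]'
python3 -m crank '[{"grip":0,"x":0,"y":0,"z":0,"yaw":0},{"grip":0,"x":0,"y":0,"z":0,"yaw":0},{"grip":0,"x":0,"y":0,"z":0,"yaw":0},{"grip":0,"x":0,"y":0,"z":0,"yaw":0},{"grip":0,"x":0,"y":0,"z":0,"yaw":0}]' 20
python3 - <<'E'
from h import *
import cv2,pickle
m=camera_model("wrist");f=grab_frame("wrist");cv2.imwrite("pics/w3.png",f[:,:,::-1]);pickle.dump(m,open("m3.pkl","wb"))
E
```

```text
time_s: 7.7
ee_pos: [469.5, 21.7, 30.9]
ee_rot: [180.0, -0.2, 5.5]
force: [0.1, -0.3, -0.4]
gripper_width: 72.9
gripper_force: 0.0
time_s: 8.12
ee_pos: [465.7, 21.5, 115.1]
ee_rot: [-180.0, 0.2, 5.5]
force: [1.1, 1.2, 0.3]
gripper_width: 85.2
gripper_force: 0.0
time_s: 8.53
ee_pos: [468.8, 21.6, 244.1]
ee_rot: [180.0, -0.4, 5.5]
force: [-0.1, 0.3, -0.1]
gripper_width: 61.3
gripper_force: 0.0
time_s: 8.95
ee_pos: [466.3, 21.5, 238.9]
ee_rot: [-180.0, 0.2, 5.5]
force: [0.4, 0.4, 0.2]
gripper_width: 27.9
gripper_force: 0.0
```

View pics/w3.png

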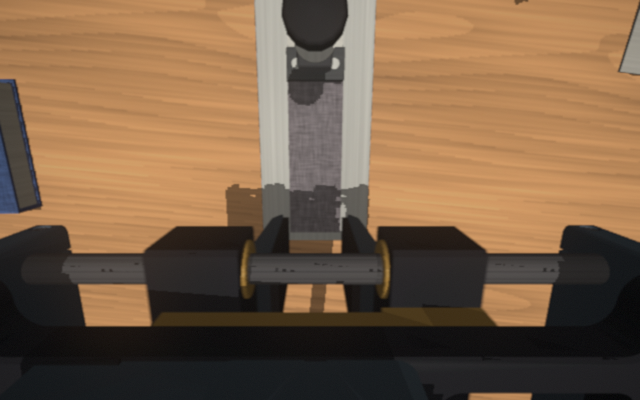

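The volume lies centred on the plate with its strip under the cap. The cap is a disc centred near (315,16) and the strip edges sit at 287 and 345.

```bash
python3 - <<'E'
from h import *
import pickle
np.set_printoptions(precision=1,suppress=True)
m=pickle.load(open("m3.pkl","rb"));s=state();e=s["ee_pos"];print(e)
y=np.radians(s["ee_rot"][2]);c,sn=np.cos(y),np.sin(y)
for n,uv,z in[("cap L",(282,14),206),("cap R",(348,14),206),("cap near",(315,47),206),("plate L",(260,150),8),("plate R",(370,150),8),("volL",(289.5,150),48),("volR",(341.5,150),48)]:
    d=ray("w",uv,z,m)[:2]-e[:2];print(n,"fwd",d@[c,sn],"left",d@[-sn,c])
E
python3 -m crank '[{"grip":0,"x":0.025,"y":0,"z":0,"yaw":0},{"grip":0,"x":0.055,"y":0,"z":0,"yaw":0},{"grip":0,"x":0.085,"y":0,"z":0,"yaw":0},{"grip":0,"x":0.11,"y":0,"z":0,"yaw":0},{"grip":0,"x":0.120,"y":0,"z":0,"yaw":0}]' 20
```

```text
[466.5  21.5 239.1]
cap L fwd 120.06833481905495 left 16.871290768440737
cap R fwd 120.0737743078193 left -17.74923750413766
cap near fwd 104.11292193712612 left -0.4417241219828125
plate L fwd 31.930316336800583 left 64.28986322569008
plate R fwd 31.941376083768166 left -65.42348492351262
volL fwd 35.44737475888624 left 26.424934437032867
volR fwd 35.45206356064939 left -28.567297961224963
time_s: 9.42
ee_pos: [589.3, 33.4, 239.1]
ee_rot: [180.0, -0.0, 5.6]
force: [-0.1, 0.6, -0.1]
gripper_width: 0.5
gripper_force: 0.0
```

```bash
python3 -m crank '[{"grip":0,"x":0,"y":0,"z":0.004,"yaw":0},{"grip":0,"x":0,"y":0,"z":0.009,"yaw":0},{"grip":0,"x":0,"y":0,"z":0.014,"yaw":0},{"grip":0,"x":0,"y":0,"z":0.018,"yaw":0},{"grip":0,"x":0,"y":0,"z":0.021,"yaw":0}]' 20
python3 -m crank '[{"grip":0,"x":0,"y":0,"z":0.003,"yaw":0},{"grip":0,"x":0,"y":0,"z":0.006,"yaw":0},{"grip":0,"x":0,"y":0,"z":0.009,"yaw":0},{"grip":0,"x":0,"y":0,"z":0.012,"yaw":0},{"grip":0,"x":0,"y":0,"z":0.014,"yaw":0}]'
python3 -m crank '[{"grip":0,"x":0,"y":0,"z":0.002,"yaw":0},{"grip":0,"x":0,"y":0,"z":0.004,"yaw":0},{"grip":0,"x":0,"y":0,"z":0.006,"yaw":0},{"grip":0,"x":0,"y":0,"z":0.007,"yaw":0},{"grip":0,"x":0,"y":0,"z":0.008,"yaw":0}]'
```

```text
time_s: 9.83
ee_pos: [585.0, 33.0, 219.1]
ee_rot: [180.0, 0.1, 5.5]
force: [-2.3, 0.5, 2.9]
gripper_width: 0.8
gripper_force: 1.4
time_s: 10.25
ee_pos: [586.2, 33.1, 205.3]
ee_rot: [180.0, 0.0, 5.5]
force: [-1.9, -0.6, 3.3]
gripper_width: 0.5
gripper_force: 1.8
time_s: 10.67
ee_pos: [586.5, 33.1, 197.9]
ee_rot: [180.0, -0.0, 5.5]
force: [-3.6, -0.9, 6.5]
gripper_width: 0.3
gripper_force: 3.5
```

```bash
python3 -m crank '[{"grip":0,"x":0,"y":0,"z":0.001,"yaw":0},{"grip":0,"x":0,"y":0,"z":0.002,"yaw":0},{"grip":0,"x":0,"y":0,"z":0.003,"yaw":0},{"grip":0,"x":0,"y":0,"z":0.003,"yaw":0},{"grip":0,"x":0,"y":0,"z":0.003,"yaw":0}]'
for i in 1 2 3; do python3 -m crank '[{"grip":0,"x":0,"y":0,"z":0,"yaw":0},{"grip":0,"x":0,"y":0,"z":0,"yaw":0},{"grip":0,"x":0,"y":0,"z":0,"yaw":0},{"grip":0,"x":0,"y":0,"z":0,"yaw":0},{"grip":0,"x":0,"y":0,"z":0,"yaw":0}]'; done
```

```text
time_s: 11.08
ee_pos: [586.4, 33.1, 195.2]
ee_rot: [180.0, -0.0, 5.5]
force: [-3.1, 0.1, 7.1]
gripper_width: 0.2
gripper_force: 3.9
time_s: 11.5
ee_pos: [586.5, 33.1, 195.3]
ee_rot: [180.0, -0.0, 5.5]
force: [-4.0, -0.8, 6.7]
gripper_width: 0.2
gripper_force: 3.9
time_s: 11.92
ee_pos: [586.5, 33.1, 195.3]
ee_rot: [180.0, -0.0, 5.5]
force: [-4.3, 0.0, 7.6]
gripper_width: 0.5
gripper_force: 3.9
time_s: 12.33
ee_pos: [586.5, 33.1, 195.3]
ee_rot: [180.0, -0.0, 5.5]
force: [-3.4, -1.1, 7.9]
gripper_width: 0.4
gripper_force: 3.9
```

```bash
python3 -m crank '[{"grip":0,"x":0,"y":0,"z":-0.006,"yaw":0},{"grip":0,"x":0,"y":0,"z":-0.014,"yaw":0},{"grip":0,"x":0,"y":0,"z":-0.023,"yaw":0},{"grip":0,"x":0,"y":0,"z":-0.034,"yaw":0},{"grip":0,"x":0,"y":0,"z":-0.045,"yaw":0}]'
python3 -m crank '[{"grip":0.04,"x":-0.02,"y":0,"z":-0.003,"yaw":0},{"grip":0.085,"x":-0.05,"y":0,"z":-0.003,"yaw":0},{"grip":0.085,"x":-0.08,"y":0,"z":-0.003,"yaw":0},{"grip":0.085,"x":-0.11,"y":0,"z":-0.003,"yaw":0},{"grip":0.085,"x":-0.121,"y":0,"z":-0.003,"yaw":0}]'
python3 -m crank '[{"grip":0.085,"x":0,"y":0,"z":0,"yaw":0},{"grip":0.085,"x":0,"y":0,"z":0,"yaw":0},{"grip":0.085,"x":0,"y":0,"z":0,"yaw":0},{"grip":0.085,"x":0,"y":0,"z":0,"yaw":0},{"grip":0.085,"x":0,"y":0,"z":0,"yaw":0}]'
python3 - <<'E'
from h import *
import cv2
f=grab_frame("wrist");cv2.imwrite("pics/w4.png",f[:,:,::-1])
a=cv2.imread("pics/w3.png")
cv2.imwrite("pics/w4c.png",np.hstack([a[:245,200:420],f[:245,200:420,::-1]]))
E
```

```text
time_s: 12.75
ee_pos: [586.9, 33.2, 240.1]
ee_rot: [180.0, -0.0, 5.5]
force: [-0.2, 0.5, 0.2]
gripper_width: 0.5
gripper_force: 0.0
time_s: 13.17
ee_pos: [462.8, 21.2, 243.0]
ee_rot: [180.0, 0.1, 5.5]
force: [-1.2, -0.3, -0.2]
gripper_width: 30.5
gripper_force: 0.0
time_s: 13.58
ee_pos: [467.2, 21.5, 242.2]
ee_rot: [180.0, -0.0, 5.5]
force: [-0.2, 0.7, -0.5]
gripper_width: 64.1
gripper_force: 0.0
```

View pics/w4c.png

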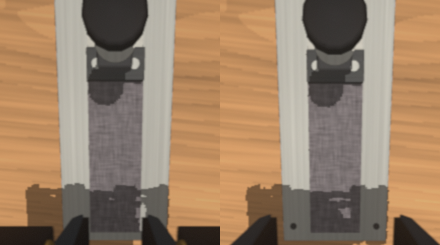

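The volume is unmoved and the cap is back up. Regrip, then back off.

```bash
python3 -m crank '[{"grip":0.085,"x":-0.002,"y":0,"z":0.03,"yaw":0},{"grip":0.085,"x":-0.002,"y":0,"z":0.065,"yaw":0},{"grip":0.085,"x":-0.002,"y":0,"z":0.1,"yaw":0},{"grip":0.085,"x":-0.002,"y":0,"z":0.135,"yaw":0},{"grip":0.085,"x":-0.002,"y":0,"z":0.165,"yaw":0}]'
python3 -m crank '[{"grip":0.085,"x":0,"y":0,"z":0.02,"yaw":0},{"grip":0.085,"x":0,"y":0,"z":0.038,"yaw":0},{"grip":0.085,"x":0,"y":0,"z":0.045,"yaw":0},{"grip":0.085,"x":0,"y":0,"z":0.045,"yaw":0},{"grip":0.05,"x":0,"y":0,"z":0.045,"yaw":0}]' 40
python3 -m crank '[{"grip":0.05,"x":0,"y":0,"z":0,"yaw":0},{"grip":0.05,"x":0,"y":0,"z":0,"yaw":0},{"grip":0.05,"x":0,"y":0,"z":0,"yaw":0},{"grip":0.05,"x":0,"y":0,"z":0,"yaw":0},{"grip":0.05,"x":0,"y":0,"z":0,"yaw":0}]' 40
python3 -m crank '[{"grip":0.05,"x":0,"y":0,"z":0,"yaw":0},{"grip":0.05,"x":0,"y":0,"z":-0.002,"yaw":0},{"grip":0.05,"x":-0.005,"y":0,"z":-0.004,"yaw":0},{"grip":0.05,"x":-0.02,"y":0,"z":-0.005,"yaw":0},{"grip":0.05,"x":-0.04,"y":0,"z":-0.005,"yaw":0}]' 40
```

```text
time_s: 14.05
ee_pos: [463.8, 21.2, 75.4]
ee_rot: [180.0, 0.1, 5.5]
force: [1.5, 0.2, -0.2]
gripper_width: 85.3
gripper_force: 0.0
time_s: 14.47
ee_pos: [464.7, 21.2, 32.6]
ee_rot: [180.0, -0.0, 5.5]
force: [-0.3, -0.3, 0.6]
gripper_width: 80.9
gripper_force: 0.0
time_s: 14.88
ee_pos: [464.6, 21.2, 33.3]
ee_rot: [180.0, -0.1, 5.5]
force: [-0.3, -0.9, 6.1]
gripper_width: 55.6
gripper_force: 40.0
time_s: 15.3
ee_pos: [424.6, 17.3, 37.4]
ee_rot: [180.0, -0.1, 5.6]
force: [-0.4, 0.5, -1.9]
gripper_width: 55.8
gripper_force: 40.0
```

```bash
python3 -m crank '[{"grip":0.05,"x":-0.02,"y":0,"z":-0.005,"yaw":0},{"grip":0.05,"x":-0.035,"y":0,"z":-0.02,"yaw":0},{"grip":0.05,"x":-0.04,"y":0,"z":-0.045,"yaw":0},{"grip":0.05,"x":-0.04,"y":0,"z":-0.065,"yaw":0},{"grip":0.05,"x":-0.04,"y":0,"z":-0.075,"yaw":0}]'
for i in 1 2 3 4 5; do python3 -m crank '[{"grip":0.05,"x":0,"y":0,"z":0,"yaw":-0.124},{"grip":0.05,"x":0,"y":0,"z":0,"yaw":-0.248},{"grip":0.05,"x":0,"y":0,"z":0,"yaw":-0.372},{"grip":0.05,"x":0,"y":0,"z":0,"yaw":-0.496},{"grip":0.05,"x":0,"y":0,"z":0,"yaw":-0.62}]' | sed -n 1,3p; done
python3 -m crank '[{"grip":0.05,"x":0,"y":0,"z":0,"yaw":-0.0416},{"grip":0.05,"x":0,"y":0,"z":0,"yaw":-0.0416},{"grip":0.05,"x":0,"y":0,"z":0,"yaw":-0.0416},{"grip":0.05,"x":0,"y":0,"z":0,"yaw":-0.0416},{"grip":0.05,"x":0,"y":0,"z":0,"yaw":-0.0416}]'
```

```text
time_s: 15.72
ee_pos: [384.0, 13.4, 114.1]
ee_rot: [180.0, -0.1, 5.5]
force: [0.8, 0.3, -2.0]
gripper_width: 55.9
gripper_force: 40.0
time_s: 16.13
ee_pos: [383.2, 13.4, 112.0]
ee_rot: [-179.9, 0.1, 41.4]
time_s: 16.55
ee_pos: [383.2, 13.4, 112.0]
ee_rot: [-179.9, 0.0, 77.0]
time_s: 16.97
ee_pos: [383.4, 13.4, 112.0]
ee_rot: [-179.9, -0.0, 112.5]
time_s: 17.38
ee_pos: [383.5, 13.4, 112.1]
ee_rot: [-180.0, -0.0, 148.0]
time_s: 17.8
ee_pos: [383.5, 13.5, 112.1]
ee_rot: [-180.0, -0.1, -176.5]
time_s: 18.22
ee_pos: [384.2, 13.5, 112.3]
ee_rot: [-180.0, -0.0, -174.5]
force: [-0.2, -0.4, -2.6]
gripper_width: 55.9
gripper_force: 40.0
```

```bash
python3 -m crank '[{"grip":0.05,"x":-0.02,"y":0,"z":0.01,"yaw":0},{"grip":0.05,"x":-0.04,"y":0,"z":0.03,"yaw":0},{"grip":0.05,"x":-0.06,"y":0,"z":0.05,"yaw":0},{"grip":0.05,"x":-0.075,"y":0,"z":0.065,"yaw":0},{"grip":0.05,"x":-0.08,"y":0,"z":0.074,"yaw":0}]'
python3 -m crank '[{"grip":0.05,"x":-0.015,"y":0,"z":0.002,"yaw":0},{"grip":0.05,"x":-0.03,"y":0,"z":0.002,"yaw":0},{"grip":0.05,"x":-0.036,"y":0,"z":0.003,"yaw":0},{"grip":0.05,"x":-0.036,"y":0,"z":0.004,"yaw":0},{"grip":0.05,"x":-0.036,"y":0,"z":0.005,"yaw":0}]'
python3 -m crank '[{"grip":0.05,"x":0,"y":0,"z":0.0,"yaw":0},{"grip":0.05,"x":0,"y":0,"z":0,"yaw":0},{"grip":0.05,"x":0,"y":0,"z":0,"yaw":0},{"grip":0.05,"x":0,"y":0,"z":0,"yaw":0},{"grip":0.05,"x":0,"y":0,"z":0,"yaw":0}]'
```

```text
time_s: 18.63
ee_pos: [466.1, 21.4, 37.0]
ee_rot: [-180.0, 0.0, -174.5]
force: [0.1, -0.5, -3.6]
gripper_width: 55.9
gripper_force: 40.0
time_s: 19.05
ee_pos: [498.9, 24.6, 33.4]
ee_rot: [-180.0, -0.1, -174.5]
force: [-0.7, -0.4, -3.0]
gripper_width: 55.6
gripper_force: 40.0
time_s: 19.47
ee_pos: [499.5, 24.7, 33.5]
ee_rot: [-180.0, -0.0, -174.5]
force: [-0.4, 0.1, -2.8]
gripper_width: 55.8
gripper_force: 40.0
```

```bash
python3 -m crank '[{"grip":0.05,"x":0,"y":0,"z":0.0006,"yaw":0},{"grip":0.05,"x":0,"y":0,"z":0.001,"yaw":0},{"grip":0.085,"x":0,"y":0,"z":0.001,"yaw":0},{"grip":0.085,"x":0,"y":0,"z":0.001,"yaw":0},{"grip":0.085,"x":0,"y":0,"z":0.001,"yaw":0}]'
python3 -m crank '[{"grip":0.085,"x":0,"y":0,"z":0,"yaw":0},{"grip":0.085,"x":0.01,"y":0,"z":0,"yaw":0},{"grip":0.085,"x":0.03,"y":0,"z":0,"yaw":0},{"grip":0.085,"x":0.055,"y":0,"z":0,"yaw":0},{"grip":0.085,"x":0.07,"y":0,"z":0,"yaw":0}]'
python3 -m crank '[{"grip":0.085,"x":0,"y":0,"z":0,"yaw":0},{"grip":0.085,"x":0,"y":0,"z":0,"yaw":0},{"grip":0.05,"x":0,"y":0,"z":0,"yaw":0},{"grip":0.05,"x":0,"y":0,"z":0,"yaw":0},{"grip":0.05,"x":0,"y":0,"z":0,"yaw":0}]' 40
python3 -m crank '[{"grip":0.05,"x":0,"y":0,"z":0,"yaw":0},{"grip":0.05,"x":0,"y":0,"z":0,"yaw":0},{"grip":0.05,"x":0,"y":0,"z":0,"yaw":0},{"grip":0.05,"x":0,"y":0,"z":0,"yaw":0},{"grip":0.05,"x":0,"y":0,"z":0,"yaw":0}]' 40
```

```text
time_s: 19.88
ee_pos: [500.1, 24.7, 32.6]
ee_rot: [-180.0, 0.0, -174.5]
force: [0.3, -0.2, 0.7]
gripper_width: 72.9
gripper_force: 0.0
time_s: 20.3
ee_pos: [426.4, 17.8, 32.0]
ee_rot: [180.0, -0.2, -174.5]
force: [-0.3, -0.1, -0.7]
gripper_width: 85.2
gripper_force: 0.0
time_s: 20.72
ee_pos: [431.4, 18.0, 32.5]
ee_rot: [-180.0, 0.1, -174.5]
force: [0.4, -0.3, 1.0]
gripper_width: 68.0
gripper_force: 0.0
time_s: 21.13
ee_pos: [430.4, 17.9, 32.4]
ee_rot: [-180.0, 0.0, -174.5]
force: [0.6, 0.1, -0.2]
gripper_width: 55.7
gripper_force: 40.0
```

```bash
python3 -m crank '[{"grip":0.05,"x":0,"y":0,"z":-0.0015,"yaw":0},{"grip":0.05,"x":-0.008,"y":0,"z":-0.0015,"yaw":0},{"grip":0.05,"x":-0.02,"y":0,"z":-0.0015,"yaw":0},{"grip":0.05,"x":-0.032,"y":0,"z":-0.0015,"yaw":0},{"grip":0.05,"x":-0.039,"y":0,"z":-0.0015,"yaw":0}]'
python3 -m crank '[{"grip":0.05,"x":0,"y":0,"z":0.0,"yaw":0},{"grip":0.05,"x":0,"y":0,"z":0.0005,"yaw":0},{"grip":0.05,"x":-0.001,"y":0,"z":0.0005,"yaw":0},{"grip":0.05,"x":-0.002,"y":0,"z":0.001,"yaw":0},{"grip":0.05,"x":-0.003,"y":0,"z":0.001,"yaw":0}]'
python3 -m crank '[{"grip":0.05,"x":-0.0005,"y":0,"z":0.0,"yaw":0},{"grip":0.05,"x":-0.001,"y":0,"z":0,"yaw":0},{"grip":0.05,"x":-0.0015,"y":0,"z":0,"yaw":0},{"grip":0.05,"x":-0.002,"y":0,"z":0,"yaw":0},{"grip":0.05,"x":-0.002,"y":0,"z":0,"yaw":0}]'
```

```text
time_s: 21.55
ee_pos: [470.9, 21.8, 34.0]
ee_rot: [-180.0, 0.1, -174.5]
force: [0.6, 0.1, -3.6]
gripper_width: 55.6
gripper_force: 40.0
time_s: 21.97
ee_pos: [471.4, 22.0, 32.8]
ee_rot: [-180.0, -0.0, -174.5]
force: [-0.6, -0.2, -1.3]
gripper_width: 55.9
gripper_force: 40.0
time_s: 22.38
ee_pos: [474.1, 22.2, 33.0]
ee_rot: [-180.0, 0.0, -174.5]
force: [0.1, -0.1, -2.5]
gripper_width: 55.9
gripper_force: 40.0
```

```bash
python3 -m crank '[{"grip":0.05,"x":-0.0005,"y":0,"z":0.0,"yaw":0},{"grip":0.05,"x":-0.001,"y":0,"z":0,"yaw":0},{"grip":0.05,"x":-0.0015,"y":0,"z":0,"yaw":0},{"grip":0.05,"x":-0.0015,"y":0,"z":0,"yaw":0},{"grip":0.05,"x":-0.0015,"y":0,"z":0,"yaw":0}]'
python3 -m crank '[{"grip":0.05,"x":-0.0005,"y":0,"z":0.0,"yaw":0},{"grip":0.05,"x":-0.001,"y":0,"z":0,"yaw":0},{"grip":0.05,"x":-0.001,"y":0,"z":0,"yaw":0},{"grip":0.05,"x":-0.001,"y":0,"z":0,"yaw":0},{"grip":0.05,"x":-0.001,"y":0,"z":0,"yaw":0}]'
```

```text
time_s: 22.8
ee_pos: [475.5, 22.3, 32.9]
ee_rot: [-180.0, 0.0, -174.5]
force: [0.5, 0.7, -2.7]
gripper_width: 55.7
gripper_force: 40.0
time_s: 23.22
ee_pos: [476.4, 22.4, 32.9]
ee_rot: [-180.0, -0.0, -174.5]
force: [0.1, -0.4, -2.2]
gripper_width: 55.8
gripper_force: 40.0
```

```bash
python3 -m crank '[{"grip":0.05,"x":-0.0005,"y":0,"z":0.0,"yaw":0},{"grip":0.05,"x":-0.001,"y":0,"z":0,"yaw":0},{"grip":0.05,"x":-0.0015,"y":0,"z":0,"yaw":0},{"grip":0.05,"x":-0.0015,"y":0,"z":0,"yaw":0},{"grip":0.05,"x":-0.0015,"y":0,"z":0,"yaw":0}]'
python3 -m crank '[{"grip":0.05,"x":-0.0005,"y":0,"z":0.0,"yaw":0},{"grip":0.05,"x":-0.001,"y":0,"z":0,"yaw":0},{"grip":0.05,"x":-0.001,"y":0,"z":0,"yaw":0},{"grip":0.05,"x":-0.001,"y":0,"z":0,"yaw":0},{"grip":0.05,"x":-0.001,"y":0,"z":0,"yaw":0}]'
```

```text
time_s: 23.63
ee_pos: [478.0, 22.6, 32.9]
ee_rot: [-180.0, 0.0, -174.5]
force: [0.1, -0.2, -2.8]
gripper_width: 55.9
gripper_force: 40.0
time_s: 24.05
ee_pos: [479.0, 22.7, 32.9]
ee_rot: [-180.0, -0.0, -174.5]
force: [-0.5, -0.1, -2.7]
gripper_width: 55.8
gripper_force: 40.0
```

```bash
for i in 1 2; do python3 -m crank '[{"grip":0.05,"x":-0.0005,"y":0,"z":0.0,"yaw":0},{"grip":0.05,"x":-0.001,"y":0,"z":0,"yaw":0},{"grip":0.05,"x":-0.0012,"y":0,"z":0,"yaw":0},{"grip":0.05,"x":-0.0012,"y":0,"z":0,"yaw":0},{"grip":0.05,"x":-0.0012,"y":0,"z":0,"yaw":0}]'; done
```

```text
time_s: 24.47
ee_pos: [479.5, 22.8, 32.8]
ee_rot: [180.0, -0.1, -174.5]
force: [-1.4, 0.3, -1.9]
gripper_width: 55.6
gripper_force: 40.0
time_s: 24.88
ee_pos: [479.6, 22.8, 32.7]
ee_rot: [180.0, -0.2, -174.5]
force: [-6.0, -0.8, -0.3]
gripper_width: 55.5
gripper_force: 40.0
```

```bash
python3 -m crank '[{"grip":0.05,"x":0,"y":0,"z":0.0005,"yaw":0},{"grip":0.05,"x":0,"y":0,"z":0.001,"yaw":0},{"grip":0.085,"x":0,"y":0,"z":0.001,"yaw":0},{"grip":0.085,"x":0,"y":0,"z":0.001,"yaw":0},{"grip":0.085,"x":0,"y":0,"z":0.001,"yaw":0}]'
python3 -m crank '[{"grip":0.085,"x":0,"y":0,"z":0,"yaw":0},{"grip":0.085,"x":0.001,"y":0,"z":0,"yaw":0},{"grip":0.085,"x":0.001,"y":0,"z":-0.02,"yaw":0},{"grip":0.085,"x":0.001,"y":0,"z":-0.05,"yaw":0},{"grip":0.085,"x":0.001,"y":0,"z":-0.085,"yaw":0}]'
python3 -m crank '[{"grip":0.085,"x":0,"y":0,"z":-0.03,"yaw":0},{"grip":0,"x":0,"y":0,"z":-0.06,"yaw":0},{"grip":0,"x":0,"y":0,"z":-0.09,"yaw":0},{"grip":0,"x":0,"y":0,"z":-0.115,"yaw":0},{"grip":0,"x":0,"y":0,"z":-0.125,"yaw":0}]'
python3 -m crank '[{"grip":0,"x":0,"y":0,"z":0,"yaw":0},{"grip":0,"x":0,"y":0,"z":0,"yaw":0},{"grip":0,"x":0,"y":0,"z":0,"yaw":0},{"grip":0,"x":0,"y":0,"z":0,"yaw":0},{"grip":0,"x":0,"y":0,"z":0,"yaw":0}]' 20
python3 - <<'E'
from h import *
import cv2
a=grab_frame("top")[175:265,255:345,::-1];b=grab_frame("scene")[150:250,290:390,::-1]
r=lambda i:cv2.resize(i,(390,390),interpolation=cv2.INTER_CUBIC)
cv2.imwrite("pics/c5.png",np.hstack([r(a),r(b)]))
E
```

```text
time_s: 25.3
ee_pos: [482.8, 22.9, 32.4]
ee_rot: [-180.0, 0.2, -174.5]
force: [-0.4, 0.8, 0.4]
gripper_width: 72.8
gripper_force: 0.0
time_s: 25.72
ee_pos: [479.1, 22.8, 116.5]
ee_rot: [180.0, -0.2, -174.5]
force: [0.7, 0.3, 0.4]
gripper_width: 85.0
gripper_force: 0.0
time_s: 26.13
ee_pos: [482.1, 22.9, 245.7]
ee_rot: [-180.0, 0.4, -174.4]
force: [0.2, -0.5, 0.4]
gripper_width: 60.9
gripper_force: 0.0
time_s: 26.55
ee_pos: [479.7, 22.8, 240.4]
ee_rot: [180.0, -0.2, -174.5]
force: [-0.0, 1.3, -0.9]
gripper_width: 28.0
gripper_force: 0.0
```

View pics/c5.png

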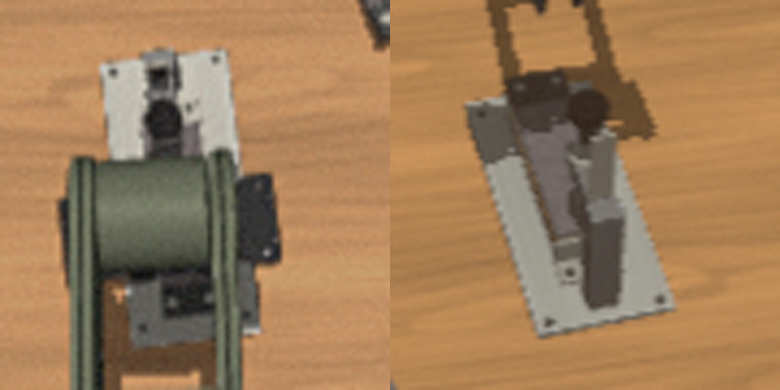

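The plain end is at the stop under the foot, and the strip end is at the front. Now the second press.

```bash
python3 -m crank '[{"grip":0,"x":-0.02,"y":0,"z":0,"yaw":0},{"grip":0,"x":-0.05,"y":0,"z":0,"yaw":0},{"grip":0,"x":-0.08,"y":0,"z":0,"yaw":0},{"grip":0,"x":-0.1,"y":0,"z":0,"yaw":0},{"grip":0,"x":-0.108,"y":0,"z":0,"yaw":0}]' 20
python3 -m crank '[{"grip":0,"x":0,"y":0,"z":0.004,"yaw":0},{"grip":0,"x":0,"y":0,"z":0.009,"yaw":0},{"grip":0,"x":0,"y":0,"z":0.014,"yaw":0},{"grip":0,"x":0,"y":0,"z":0.018,"yaw":0},{"grip":0,"x":0,"y":0,"z":0.021,"yaw":0}]'
python3 -m crank '[{"grip":0,"x":0,"y":0,"z":0.004,"yaw":0},{"grip":0,"x":0,"y":0,"z":0.009,"yaw":0},{"grip":0,"x":0,"y":0,"z":0.014,"yaw":0},{"grip":0,"x":0,"y":0,"z":0.018,"yaw":0},{"grip":0,"x":0,"y":0,"z":0.022,"yaw":0}]'
python3 -m crank '[{"grip":0,"x":0,"y":0,"z":0.003,"yaw":0},{"grip":0,"x":0,"y":0,"z":0.006,"yaw":0},{"grip":0,"x":0,"y":0,"z":0.009,"yaw":0},{"grip":0,"x":0,"y":0,"z":0.011,"yaw":0},{"grip":0,"x":0,"y":0,"z":0.012,"yaw":0}]'
```

```text
time_s: 27.07
ee_pos: [590.2, 33.5, 240.8]
ee_rot: [-180.0, 0.0, -174.4]
force: [0.6, -0.5, -0.5]
gripper_width: 0.5
gripper_force: 0.0
time_s: 27.48
ee_pos: [586.6, 33.2, 220.4]
ee_rot: [-180.0, -0.1, -174.5]
force: [-0.7, 0.5, -0.5]
gripper_width: 0.4
gripper_force: 0.0
time_s: 27.9
ee_pos: [587.4, 33.2, 198.7]
ee_rot: [-180.0, -0.0, -174.5]
force: [-3.1, -0.6, 4.9]
gripper_width: 0.4
gripper_force: 2.1
time_s: 28.32
ee_pos: [587.9, 33.2, 186.9]
ee_rot: [-180.0, -0.0, -174.5]
force: [-5.4, -0.5, 6.6]
gripper_width: 0.2
gripper_force: 3.3
```

```bash
python3 -m crank '[{"grip":0,"x":0,"y":0,"z":0.001,"yaw":0},{"grip":0,"x":0,"y":0,"z":0.002,"yaw":0},{"grip":0,"x":0,"y":0,"z":0.003,"yaw":0},{"grip":0,"x":0,"y":0,"z":0.004,"yaw":0},{"grip":0,"x":0,"y":0,"z":0.004,"yaw":0}]'
for i in 1 2 3; do python3 -m crank '[{"grip":0,"x":0,"y":0,"z":0,"yaw":0},{"grip":0,"x":0,"y":0,"z":0,"yaw":0},{"grip":0,"x":0,"y":0,"z":0,"yaw":0},{"grip":0,"x":0,"y":0,"z":0,"yaw":0},{"grip":0,"x":0,"y":0,"z":0,"yaw":0}]'; done
```

```text
time_s: 28.73
ee_pos: [587.9, 33.2, 183.4]
ee_rot: [-180.0, 0.0, -174.5]
force: [-3.5, -0.8, 7.9]
gripper_width: 0.4
gripper_force: 3.8
time_s: 29.15
ee_pos: [587.9, 33.2, 183.6]
ee_rot: [-180.0, 0.0, -174.5]
force: [-3.6, 0.2, 6.3]
gripper_width: 0.5
gripper_force: 3.8
time_s: 29.57
ee_pos: [587.9, 33.2, 183.6]
ee_rot: [-180.0, 0.0, -174.5]
force: [-3.1, -0.0, 7.7]
gripper_width: 0.3
gripper_force: 3.8
time_s: 29.98
ee_pos: [587.8, 33.3, 183.6]
ee_rot: [-180.0, 0.0, -174.5]
force: [-3.2, -0.5, 7.8]
gripper_width: 0.3
gripper_force: 3.8
```

```bash
python3 -m crank '[{"grip":0,"x":0,"y":0,"z":-0.006,"yaw":0},{"grip":0,"x":0,"y":0,"z":-0.014,"yaw":0},{"grip":0,"x":0,"y":0,"z":-0.024,"yaw":0},{"grip":0,"x":0,"y":0,"z":-0.036,"yaw":0},{"grip":0,"x":0,"y":0,"z":-0.05,"yaw":0}]'
python3 -m crank '[{"grip":0,"x":0,"y":0,"z":-0.025,"yaw":0},{"grip":0,"x":0.01,"y":0,"z":-0.05,"yaw":0},{"grip":0,"x":0.035,"y":0,"z":-0.06,"yaw":0},{"grip":0,"x":0.065,"y":0,"z":-0.06,"yaw":0},{"grip":0,"x":0.095,"y":0,"z":-0.06,"yaw":0}]'
python3 -m crank '[{"grip":0,"x":0.03,"y":0,"z":0,"yaw":0},{"grip":0,"x":0.06,"y":0,"z":0,"yaw":0},{"grip":0,"x":0.09,"y":0,"z":0,"yaw":0},{"grip":0,"x":0.1,"y":0,"z":0,"yaw":0},{"grip":0,"x":0.1,"y":0,"z":0,"yaw":0}]'
python3 -m crank '[{"grip":0,"x":0,"y":0,"z":0,"yaw":0},{"grip":0,"x":0,"y":0,"z":0,"yaw":0},{"grip":0,"x":0,"y":0,"z":0,"yaw":0},{"grip":0,"x":0,"y":0,"z":0,"yaw":0},{"grip":0,"x":0,"y":0,"z":0,"yaw":0}]'
python3 - <<'E'
from h import *
import cv2
a=grab_frame("top")[175:265,255:345,::-1];b=grab_frame("scene")[150:250,290:390,::-1]
r=lambda i:cv2.resize(i,(390,390),interpolation=cv2.INTER_CUBIC)
cv2.imwrite("pics/c6.png",np.hstack([r(a),r(b)]))
E
```

```text
time_s: 30.4
ee_pos: [588.3, 33.3, 233.2]
ee_rot: [180.0, 0.0, -174.5]
force: [0.3, 0.3, -0.4]
gripper_width: 0.2
gripper_force: 0.0
time_s: 30.82
ee_pos: [493.6, 24.1, 293.8]
ee_rot: [-180.0, 0.2, -174.4]
force: [-0.3, -0.2, 0.6]
gripper_width: 0.4
gripper_force: 0.0
time_s: 31.23
ee_pos: [392.5, 14.3, 293.6]
ee_rot: [-180.0, 0.1, -174.5]
force: [0.0, -0.2, 0.0]
gripper_width: 0.5
gripper_force: 0.0
time_s: 31.65
ee_pos: [394.6, 14.5, 292.6]
ee_rot: [-180.0, -0.0, -174.4]
force: [-0.0, 0.3, -0.5]
gripper_width: 0.2
gripper_force: 0.0
```

View pics/c6.png

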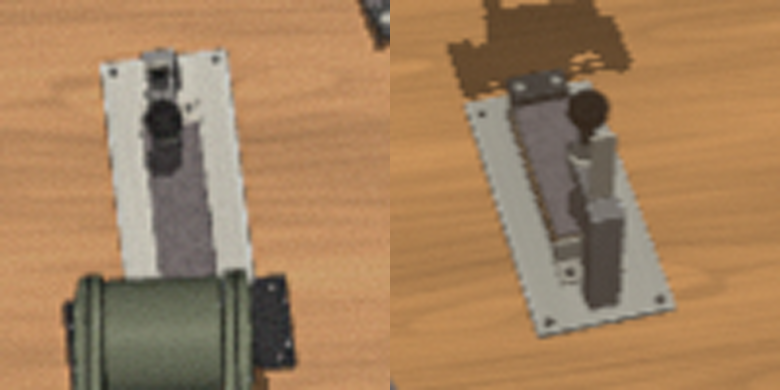

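The volume lies square with its plain end at the stop, the cap is up, and the robot is clear.

```bash
python3 -c "from workcell import *;print(job_done())"
```

```text
the job is handed in; nothing more can be done
None
```

I gauged the strip end first, then the plain end, holding the foot down over a second each time, and left the volume with its plain end against the stop and the foot sprung up; handed in at about 32 s.

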